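# Set the carton fence on the packing jig

## Robot

A 6-joint arm with a two-finger parallel gripper is mounted at the origin on the work surface. World frame = base frame: x ahead of the robot, y to its left, z up, the work surface at z = 0. Lengths are in mm, angles in rad, forces in N, time in s.
With the tool pointing down it reaches from about 325 to 750 mm from the base axis. Payload 7.6 kg.
Tool frame: the origin (TCP) lies midway between the tips of the shut fingers; the grasp point (between the pads) lies 19 mm behind it; z points along the fingers, y is the direction in which the jaws open and shut (so a half turn about z gives the same grasp; the last joint's range is limited). The gripper opens to 85 mm and grips with 20 to 120 N. Pads are 22 mm wide; open, the fingers measure 114 mm over their backs; the gripper's body (76 mm by 85 mm) begins 54 mm behind the grasp point. The pads swing forward as they close: fully open they stand 13 mm farther back than shut.
Start: joints at [1.032, 0.052, 1.401, -0, 1.689, -0.07], TCP at [237.191, 468.387, 231.323] pointing down, gripper open.
Joint ranges: [-2.9, 2.9], [-0.91, 2.17], [0.12, 2.37], [-1.06, 4.2], [0.26, 2.73], [-2.93, 2.93]. Speed limits (rad/s): [2.57, 2.57, 3.01, 3.14, 3.14, 3.14].

## Interface

Orientations are given as a unit quaternion [x, y, z, w].
In Python, from bench import robot, cams gives the robot as it stands.
- The arm moves only by the shell command python3 -m handwheel 'ROWS'. ROWS is JSON, a list of rows, each an object of numbers: "tx", "ty", "tz": the shift along the world's x, y, z normalised to -1 to 1, where 1 is 50 cm; "ax", "ay", "az": the turn, a rotation vector about the world's x, y, z normalised to -1 to 1, where 1 is 180 degrees; "fingers": the finger opening in mm, from 0 to 85.4. A call has 1 to 12 rows; each row is the pose to reach, as a shift and turn from the pose commanded when the call began, turning the shorter way round; what a row does not reach only later rows make up. A row lasts 1/8 s, in which the tool goes at most 62.5 mm and 10.7 degrees, less where a joint would pass 70% of its speed; a pose out of reach is approached as far as the arm can. A call with a number of a shift or a turn outside -1 to 1 is refused whole. A call with a gripper value outside its range is refused whole. The fingers move at their own pace and stop on an object; the grip force is fixed at half the most. Time passes only in rows, so rows that repeat a pose let the fingers close. It gives the time, the measured TCP pose, the force and the opening at its end, in the units of the state.
- robot.get_state(): the state, without advancing time (a new reading comes with each control period).
- cams.snapshot(name): name is "side" or "top" or "wrist"; returns a dict with "color" (420x560x3 uint8, blue, green, red), "K" (3x3 intrinsics, pixels), "extrinsics" (4x4, takes a point from camera to world coordinates); the wrist camera has in their place "mount" (4x4, takes a point from camera to tool coordinates, whose origin is the TCP and whose axes are the flange's). Camera axes: x right, y down, z forward; pixel columns grow to the right and rows downward; lengths in mm; the calibration is good to about 2 mm. A picture is of the moment at which its call begins: read the wrist's pose just before it. There is no depth.
- robot.close_job(): hands the job in, once; it reports no verdict.
The state is a dict: "time": time; "joint_positions": joint angles; "qd": joint speeds; "tau": joint torques, N m; "position": TCP position; "orientation": TCP orientation; "ft_force": force on the tool from outside, world axes, zero at the start; "wrist_torque": the same for the moment, N m; "gripper_width": opening from 0.0 (shut) to 1.0 (fully open).
Only numpy, scipy, OpenCV 4.12 (cv2) and the standard library are available. Lean on these libraries where they do the work, as an engineer would, in place of code of your own. Each camera call takes 0.05 s, during which the arm holds its last target.

## Task

Get the open carton on the packing jig held square for taping: swing the red cam lever all the way round to its released stop, so that the cam is at its low point, then gently push the sliding fence forward until the carton sits square and snug between it and the fixed back fence, without crushing it, and swing the lever all the way back to lock the fence there. It is all pushing with the fingertips: lift nothing, do not force the fence while it is still clamped, and leave the other things on the bench where they are.

Things in the scene. Friction and masses are not known exactly. Their poses are not given: they have to be found in the camera images.
- jig: packing jig on a plywood plate 12 mm thick, fixed to the bench. Origin: underside of the plate, on the slideway's centre line; x = forward, the way the fence slides to the carton; y left; z up. Plate: x -200 to 195, y -140 to 190 mm. The fixed aluminium back fence stands across its far end, inner face at x = 175, y -140 to 150, top at z = 85. Slideway: x -195 to 20, y +-76, top at z = 32
- cam (a joint): angle of the eccentric cam and its red lever about a vertical axis (rad). 0 = locked: lever points straight back (-x of the jig), the high point clamps the fence. Grows counter-clockwise seen from above, the lever swinging out over the jig's right side (-y), to the stop at 3.14 = released: lever straight forward (+x), low point towards the fence's carriage. Starts 0 to 0.2. Stays where it is left
- cam_pivot (a point): point on the cam's vertical axis, 65 mm above the bench, at jig x = -100, y = -94.4 mm. A steel disc 48 mm across, 4 mm off centre (yellow dot at its low point), on a sprung bearing, presses a brass shoe on the edge of the fence's carriage. It bites from about 1.1 rad down to 0; locked, it holds the fence against about 50 N
- lever_knob (a point): centre of the red upright knob on the lever's end: 18 mm across, 40 to 88 mm above the bench, this point 65 mm above it and 72 mm from the cam axis. Lever arm 15 mm wide, 41 to 53 mm above the bench; all under its path is below 33 mm. Pushing the knob round takes about 2 N, and about 10 N over the last third of the locking swing
- fence (a joint): travel of the sliding fence (1.6 kg) along the jig's +x (m), 0 = fully back, end stop at 0.092; starts 0 to 0.02. Released it takes about 3 N to push, 5 to 10 N with the carton. It reads 0.070 when the carton sits square against the back fence and the fence touches it; the carton does not give, so the force rises sharply there: arrive at 60 mm/s or slower
- fence_post (a point): middle of the black upright push post on the fence's carriage: 24 mm across, 27 to 79 mm above the bench; this point is 55 mm above it, at jig x = -65 mm + travel, y = 0. Behind the post the flat carriage is 27 mm above the bench, 116 mm wide, 100 mm long; the fence's back face is 58 mm ahead of the post's axis
- fence_face (a point): middle of the front face of the sliding fence (aluminium, black rubber facing, 200 mm wide, 34 to 100 mm above the bench), at jig x = 5 mm + travel, y = 0
- carton_mid (a point): centre of the open cardboard carton with moulded-pulp insert, loose on the plate between the fences: 100 mm deep (its x), 270 mm wide (its y), walls 90 mm tall, 0.4 to 0.8 kg; point 45 mm above its underside. End and far flaps lean outwards, up to 127 mm above the underside. Starts 10 to 22 mm short of the back fence, up to 0.06 rad askew; seated it lies at jig x = 125 mm
- tape_roll_mid (a point): middle of a roll of brown packing tape lying flat, 104 mm across, 48 mm tall, on the left part of the jig's plate
- marker_mid (a point): middle of a white and black marker pen, 136 x 17 mm, 17 mm high, lying along the left edge of the jig's plate
- cutter_mid (a point): middle of an orange carton cutter, 150 x 26 mm, 18 mm high, lying on the bench to the right
- pulp_cap_mid (a point): middle of a spare moulded-pulp end cap, 80 x 180 mm, 50 mm high, on the bench to the left
- small_carton_mid (a point): middle of a small closed carton, 100 x 140 mm, 75 mm high, on the bench to the right
- label_roll_mid (a point): middle of a roll of white labels standing on its end face, 80 mm across, 55 mm tall, on the bench to the right
- tape_gun_mid (a point): origin of a blue hand tape dispenser lying on its side, 230 x 100 mm, 50 mm high, on the bench to the left

How it is judged:
By the outcome, as a careful person would: the job done as asked, in the order asked, and still so for the second after the job is handed in, with the robot touching nothing.
It also fails if it takes over 72 s, if anything falls off the work surface, if the arm or the gripper's body presses on something with over 40 N, if the wrist force passes 120 N, or if a joint passes its speed limit or range.

## Working session

There is one attempt and no reset: what is moved stays moved. The work goes in short steps, Python scripts to look and compute and a shell command to move; the robot and the scene stay as the last step left them, time stands still between calls to the robot, and variables do not carry over. Pictures are saved under pics/ and viewed, and the job is handed in when it is done.

```bash
ls; mkdir -p pics
python3 - <<'E'
from bench import robot,cams
import cv2,numpy as np
s=robot.get_state();print(s)
for n in("top","side","wrist"):
    d=cams.snapshot(n);cv2.imwrite(f"pics/{n}0.png",d["color"]);print(n,d["K"],d.get("extrinsics",d.get("mount")))
E
```

```text
pics
{'time': 0.0, 'joint_positions': array([ 1.03171559e+00,  5.27948673e-02,  1.40169958e+00, -2.13041746e-05,
        1.68857265e+00, -7.03319393e-02]), 'qd': array([-0.00059563,  0.00126897, -0.00041596,  0.00134372,  0.00103048,
        0.00144858]), 'tau': array([-6.40157452e-06, -3.81669724e+01, -3.60190094e+01, -1.09991170e-04,
        6.16195219e-03, -4.45600378e-06]), 'position': array([237.03218523, 468.12473442, 230.5070372 ]), 'orientation': array([ 2.32235680e-01,  9.72659265e-01, -7.06436139e-04, -2.11084433e-04]), 'ft_force': array([0.18487889, 0.47289135, 0.23045493]), 'wrist_torque': array([-0.00908068, -0.00768642,  0.0351081 ]), 'gripper_width': 1.0007858491112622}
top [[455.96242501   0.         277.09945393]
 [  0.         455.96242501 211.5511299 ]
 [  0.           0.           1.        ]] [[-2.77614616e-03 -9.98703389e-01  5.08314209e-02  4.73237981e+02]
 [-9.99914961e-01  3.42004219e-03  1.25846895e-02  4.11969901e+01]
 [-1.27422177e-02 -5.07921613e-02 -9.98627955e-01  1.61883254e+03]
 [ 0.00000000e+00  0.00000000e+00  0.00000000e+00  1.00000000e+00]]
side [[418.12069411   0.         276.19437372]
 [  0.         418.12069411 212.12814123]
 [  0.           0.           1.        ]] [[-9.96466227e-01 -5.96013555e-02  5.91839199e-02  4.68062000e+02]
 [-8.24068567e-02  5.57369394e-01 -8.26164916e-01  1.11550738e+03]
 [ 1.62532433e-02 -8.28122598e-01 -5.60311338e-01  8.10075062e+02]
 [ 0.00000000e+00  0.00000000e+00  0.00000000e+00  1.00000000e+00]]
wrist [[339.31379576   0.         276.55860452]
 [  0.         339.31379576 209.12741346]
 [  0.           0.           1.        ]] [[-9.45204744e-04 -9.48287103e-01 -3.17412472e-01  8.23734699e+01]
 [ 9.99999524e-01 -8.19475035e-04 -5.29615886e-04  3.30792215e-01]
 [ 2.42116318e-04 -3.17412821e-01  9.48287426e-01 -1.41969765e+02]
 [ 0.00000000e+00  0.00000000e+00  0.00000000e+00  1.00000000e+00]]
```

View pics/top0.png

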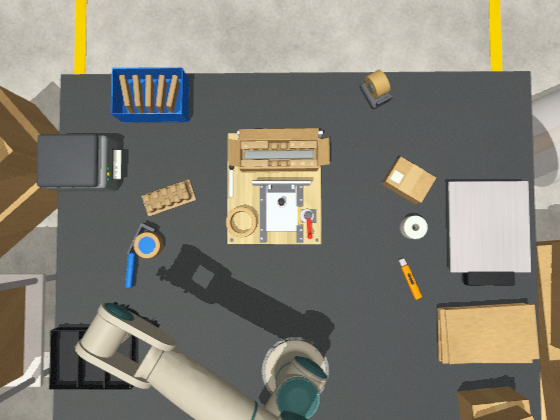

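View pics/side0.png

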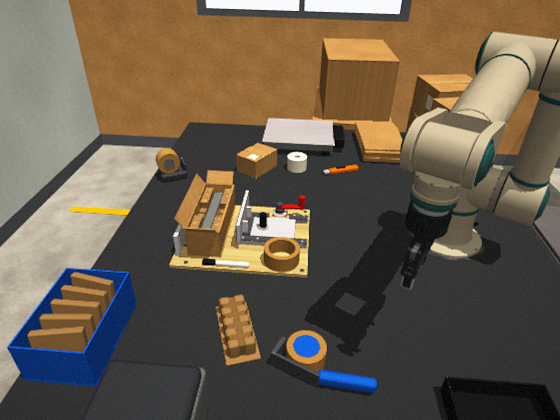

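```bash
cat > h.py <<'E'
import numpy as np,cv2
from bench import robot,cams
def ray(d,u,v,z):
    K=d["K"];T=d["extrinsics"]
    r=T[:3,:3]@np.linalg.solve(K,[u,v,1.]);o=T[:3,3]
    return o+r*(z-o[2])/r[2]
def proj(d,p):
    T=np.linalg.inv(d["extrinsics"]);q=d["K"]@(T[:3,:3]@np.asarray(p,float)+T[:3,3]);return q[:2]/q[2]
def crop(d,x0,y0,x1,y1,k,f):
    cv2.imwrite(f,cv2.resize(d["color"][y0:y1,x0:x1],None,fx=k,fy=k,interpolation=cv2.INTER_CUBIC))
E
python3 - <<'E'
from h import *
d=cams.snapshot("top");crop(d,220,120,340,250,4.6,"pics/t1.png")
s=cams.snapshot("side");crop(s,165,165,320,280,5,"pics/s1.png")
for n,c,z in(("top",d,65),("side",s,65)):
    im=c["color"].astype(int);m=((im[...,2]>150)&(im[...,1]<60)&(im[...,0]<60)).astype(np.uint8)
    k,l,st,ce=cv2.connectedComponentsWithStats(m)
    for i in range(1,k): 
        if st[i,4]>8: print(n,st[i],ce[i],ray(c,*ce[i],z))
    print(np.argwhere(m)[:, ::-1].tolist() if n=="top" else "")
E
```

```text
top [308 230   4   8  17] [309.29411765 233.76470588] [476.30931161 -48.51391144  65.        ]
[[307, 219], [309, 219], [307, 221], [307, 222], [309, 222], [307, 223], [307, 224], [307, 225], [310, 230], [309, 231], [310, 231], [310, 232], [308, 233], [309, 233], [310, 233], [308, 234], [309, 234], [310, 234], [308, 235], [309, 235], [310, 235], [311, 235], [308, 236], [311, 236], [308, 237]]
side [300 195   5   4  17] [301.94117647 196.76470588] [468.08182471 -84.37251291  65.        ]
side [281 205  19   3  52] [290.17307692 206.07692308] [504.42248743 -22.93193946  65.        ]
```

View pics/t1.png

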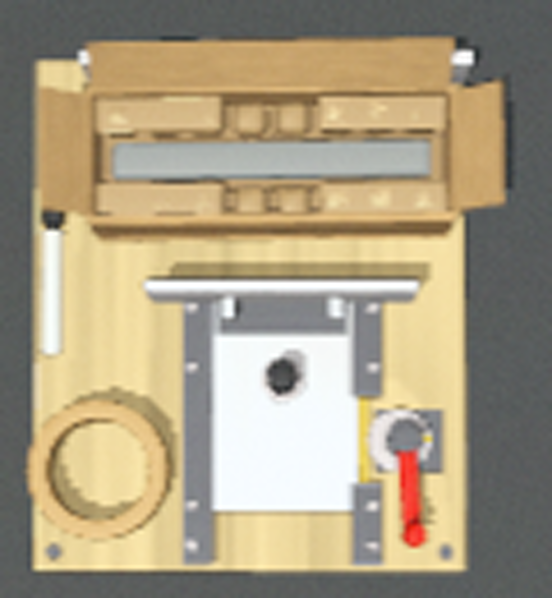

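View pics/s1.png

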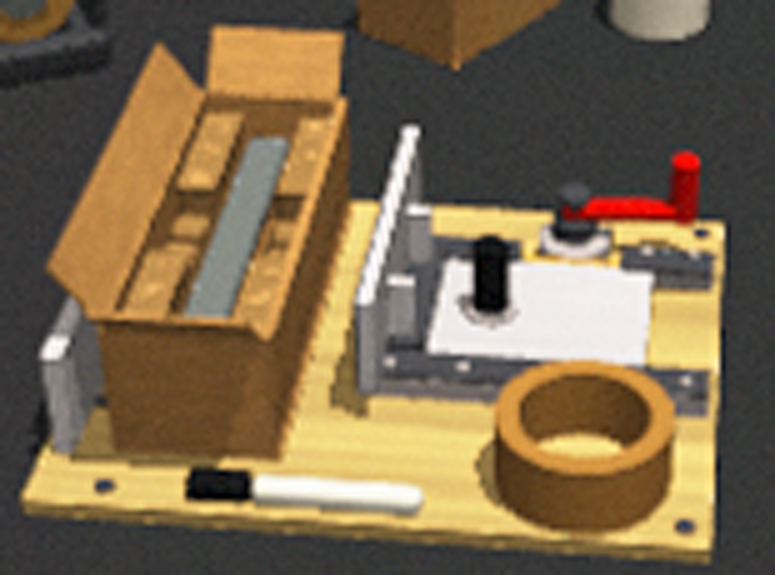

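```bash
cat >> h.py <<'E'
def cp(u,v,x0=220,y0=120,k=4.6): return (x0+(u+.5)/k-.5,y0+(v+.5)/k-.5)
E
python3 - <<'E'
from h import *
d=cams.snapshot("top")
pts=[((33,571),12,(-200,190)),((466,571),12,(-200,-140)),((35,61),12,(195,190)),((281,375),79,None),((407,434),None,None),((414,534),88,None)]
W=[];J=[]
for (p,z,j) in pts:
    if j: W.append(ray(d,*cp(*p),z)[:2]);J.append(j)
W=np.array(W);J=np.array(J,float)
A=J-J.mean(0);B=W-W.mean(0)
th=np.arctan2((A[:,0]*B[:,1]-A[:,1]*B[:,0]).sum(),(A*B).sum());R=np.array([[np.cos(th),-np.sin(th)],[np.sin(th),np.cos(th)]])
o=W.mean(0)-R@J.mean(0);print("th",th,"o",o,"res",W-(J@R.T+o))
f=lambda *j:R@np.array(j)+o
for n,p,z in(("post",(281,375),79),("knob",(414,535),88),("pivot",(407,434),70)):
    w=ray(d,*cp(*p),z)[:2];print(n,"world",w,"jig",R.T@(w-o))
for n,j in(("pivot",(-100,-94.4)),("locked knob",(-172,-94.4)),("seated post",(5,0)),("post0",(-65,0))): print(n,f(*j))
s=cams.snapshot("side")
print(proj(s,[*f(-200,190),12]),proj(s,[*f(-200,-140),12]),proj(s,[*f(-100,-94.4),65]),"knob side",(165+685/5,165+160/5))
u=(165+685.5/5-.5,165+158/5-.5);w=ray(s,*u,88)[:2];print("knob side ray",w,R.T@(w-o))
u=(165+490/5-.5,165+243/5-.5);w=ray(s,*u,79)[:2];print("post side ray",w,R.T@(w-o))
E
```

```text
th -0.0004898147450442796 o [641.61750741  48.41471117] res [[ 0.43741545  0.43789661]
 [-0.23719024 -0.6358934 ]
 [-0.20022521  0.19799679]]
post world [586.8987468   48.32859102] jig [-54.71871186  -0.1129222 ]
knob world [469.07294556 -48.1932016 ] jig [-172.49722117  -96.69241605]
pivot world [543.53171902 -44.55462277] jig [-98.04023887 -93.01736666]
pivot [541.57128089 -45.93629603]
locked knob [469.57128953 -45.90102937]
seated post [646.61750681  48.4122621 ]
post0 [576.61751521  48.44654913]
[306.76584129 274.18218926] [308.9167525  209.15543626] [279.32763237 201.61861222] knob side (302.0, 197.0)
knob side ray [469.32378804 -51.3261644 ] [-172.24484415  -99.82525561]
post side ray [587.16303738  47.45141655] [-54.45399166  -0.98996711]
```

```bash
python3 -m handwheel '[{"tx":0.478,"ty":-0.968,"tz":-0.1,"az":0.149,"fingers":0},{"tx":0.478,"ty":-0.968,"tz":-0.1,"az":0.149,"fingers":0},{"tx":0.478,"ty":-0.968,"tz":-0.1,"az":0.149,"fingers":0},{"tx":0.478,"ty":-0.968,"tz":-0.1,"az":0.149,"fingers":0},{"tx":0.478,"ty":-0.968,"tz":-0.1,"az":0.149,"fingers":0},{"tx":0.478,"ty":-0.968,"tz":-0.1,"az":0.149,"fingers":0},{"tx":0.478,"ty":-0.968,"tz":-0.1,"az":0.149,"fingers":0},{"tx":0.478,"ty":-0.968,"tz":-0.1,"az":0.149,"fingers":0},{"tx":0.478,"ty":-0.968,"tz":-0.1,"az":0.149,"fingers":0},{"tx":0.478,"ty":-0.968,"tz":-0.1,"az":0.149,"fingers":0},{"tx":0.478,"ty":-0.968,"tz":-0.1,"az":0.149,"fingers":0},{"tx":0.478,"ty":-0.968,"tz":-0.1,"az":0.149,"fingers":0}]'
python3 - <<'E'
from h import *
s=robot.get_state();print(s["joint_positions"],s["position"])
cv2.imwrite("pics/w1.png",cams.snapshot("wrist")["color"])
E
```

```text
[ 1.03170341e+00  5.23641573e-02  1.40093894e+00  1.12713161e-06
  1.68859155e+00 -7.02922033e-02] [237.15261151 468.32579551 231.11664734]validation failed for argument at $[0]...
```

View pics/w1.png

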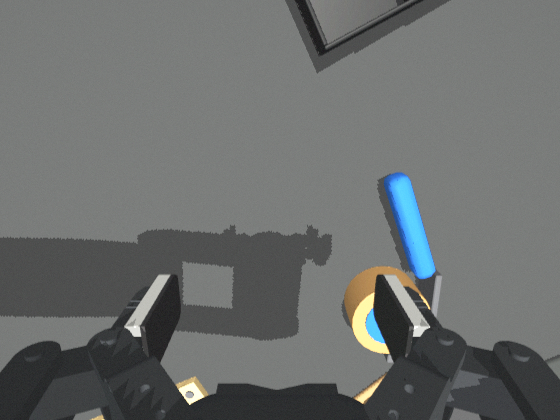

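The call was refused, most likely because every key is required. I'll resend it with all of them.

```bash
python3 -m handwheel '[{"tx":0.478,"ty":-0.968,"tz":-0.1,"ax":0,"ay":0,"az":0.149,"fingers":0},{"tx":0.478,"ty":-0.968,"tz":-0.1,"ax":0,"ay":0,"az":0.149,"fingers":0},{"tx":0.478,"ty":-0.968,"tz":-0.1,"ax":0,"ay":0,"az":0.149,"fingers":0},{"tx":0.478,"ty":-0.968,"tz":-0.1,"ax":0,"ay":0,"az":0.149,"fingers":0},{"tx":0.478,"ty":-0.968,"tz":-0.1,"ax":0,"ay":0,"az":0.149,"fingers":0},{"tx":0.478,"ty":-0.968,"tz":-0.1,"ax":0,"ay":0,"az":0.149,"fingers":0},{"tx":0.478,"ty":-0.968,"tz":-0.1,"ax":0,"ay":0,"az":0.149,"fingers":0},{"tx":0.478,"ty":-0.968,"tz":-0.1,"ax":0,"ay":0,"az":0.149,"fingers":0},{"tx":0.478,"ty":-0.968,"tz":-0.1,"ax":0,"ay":0,"az":0.149,"fingers":0},{"tx":0.478,"ty":-0.968,"tz":-0.1,"ax":0,"ay":0,"az":0.149,"fingers":0},{"tx":0.478,"ty":-0.968,"tz":-0.1,"ax":0,"ay":0,"az":0.149,"fingers":0},{"tx":0.478,"ty":-0.968,"tz":-0.1,"ax":0,"ay":0,"az":0.149,"fingers":0}]'
python3 - <<'E'
from h import *
s=robot.get_state();print(s["joint_positions"],s["position"],s["orientation"])
cv2.imwrite("pics/w2.png",cams.snapshot("wrist")["color"])
E
```

```text
time: 1.9
position: [476.0, -14.5, 181.6]
orientation: [-0.001, 1.0, 0.0, 0.0]
ft_force: [0.3, 0.7, -0.1]
gripper_width: -0.001
[-1.08220467e-01 -6.67562691e-02  1.61802137e+00  2.77316597e-04
  1.58984619e+00 -1.68002171e+00] [475.99585703 -14.51922468 181.62509359] [-5.05130781e-04  9.99999834e-01  1.11697981e-04  2.54302209e-04]
```

View pics/w2.png

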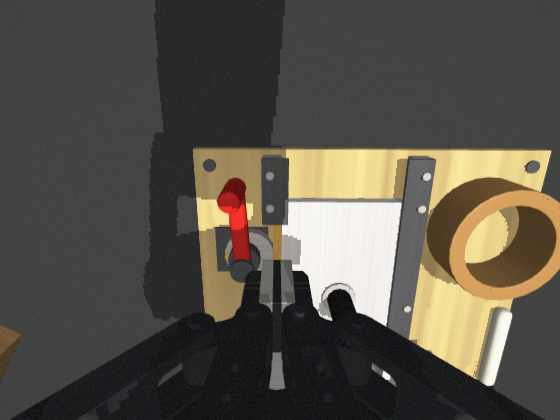

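```bash
cat >> h.py <<'E'
from scipy.spatial.transform import Rotation as Ro
def wsnap():
    s=robot.get_state();d=cams.snapshot("wrist")
    T=np.eye(4);T[:3,:3]=Ro.from_quat(s["orientation"]).as_matrix();T[:3,3]=s["position"]
    d["extrinsics"]=T@d["mount"];return d
E
python3 - <<'E'
from h import *
d=wsnap()
for n,u,v,z in(("knobtop",230,198,88),("hub",242,268,65),("corner",194,149,12),("cornerL",549,150,12),("slotright",262,157,32)): print(n,ray(d,u,v,z))
crop(d,150,130,350,330,3,"pics/w3.png")
E
```

```text
knobtop [464.29862891 -47.72620889  88.        ]
hub [533.50339646 -43.48968265  65.        ]
corner [440.3096927  -89.52402712  12.        ]
cornerL [441.12785754 235.18047382  12.        ]
slotright [444.17380361 -26.57822087  32.        ]
```

View pics/w3.png

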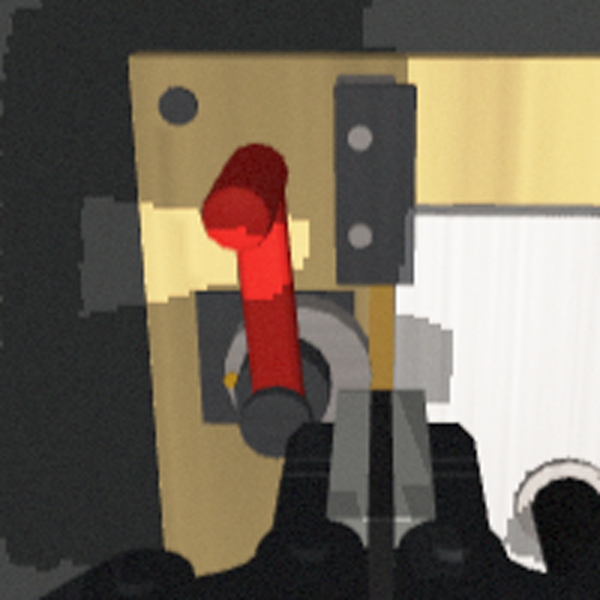

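```bash
python3 -m handwheel '[{"tx":-0.006,"ty":0,"tz":-0.12,"ax":0,"ay":0,"az":0,"fingers":0},{"tx":-0.006,"ty":0,"tz":-0.2,"ax":0,"ay":0,"az":0,"fingers":0},{"tx":-0.006,"ty":0,"tz":-0.246,"ax":0,"ay":0,"az":0,"fingers":0},{"tx":-0.006,"ty":0,"tz":-0.246,"ax":0,"ay":0,"az":0,"fingers":0},{"tx":-0.006,"ty":0,"tz":-0.246,"ax":0,"ay":0,"az":0,"fingers":0}]'
python3 - <<'E'
from h import *
P=np.array([541.6,-45.9]);C=np.array([473,-14.5])
for f in np.arange(-0.3,3.0,.15):
    t=P+72*np.array([-np.cos(f),-np.sin(f)]);print(round(f,2),t.round(1),((t-C)/500).round(3))
d=wsnap();crop(d,150,100,350,330,2.6,"pics/w4.png")
E
```

```text
time: 2.62
position: [474.0, -15.3, 59.8]
orientation: [0.0, 1.0, -0.0, 0.001]
ft_force: [-0.3, 0.2, 0.2]
gripper_width: 0.0
-0.3 [472.8 -24.6] [-0.   -0.02]
-0.15 [470.4 -35.1] [-0.005 -0.041]
0.0 [469.6 -45.9] [-0.007 -0.063]
0.15 [470.4 -56.7] [-0.005 -0.084]
0.3 [472.8 -67.2] [-0.    -0.105]
0.45 [476.8 -77.2] [ 0.008 -0.125]
0.6 [482.2 -86.6] [ 0.018 -0.144]
0.75 [488.9 -95. ] [ 0.032 -0.161]
0.9 [ 496.8 -102.3] [ 0.048 -0.176]
1.05 [ 505.8 -108.4] [ 0.066 -0.188]
1.2 [ 515.5 -113. ] [ 0.085 -0.197]
1.35 [ 525.8 -116.2] [ 0.106 -0.203]
1.5 [ 536.5 -117.7] [ 0.127 -0.206]
1.65 [ 547.3 -117.7] [ 0.149 -0.206]
1.8 [ 558. -116.] [ 0.17  -0.203]
1.95 [ 568.3 -112.8] [ 0.191 -0.197]
2.1 [ 577.9 -108.1] [ 0.21  -0.187]
2.25 [ 586.8 -101.9] [ 0.228 -0.175]
2.4 [594.7 -94.5] [ 0.243 -0.16 ]
2.55 [601.4 -86.1] [ 0.257 -0.143]
2.7 [606.7 -76.7] [ 0.267 -0.124]
2.85 [610.6 -66.6] [ 0.275 -0.104]
```

View pics/w4.png

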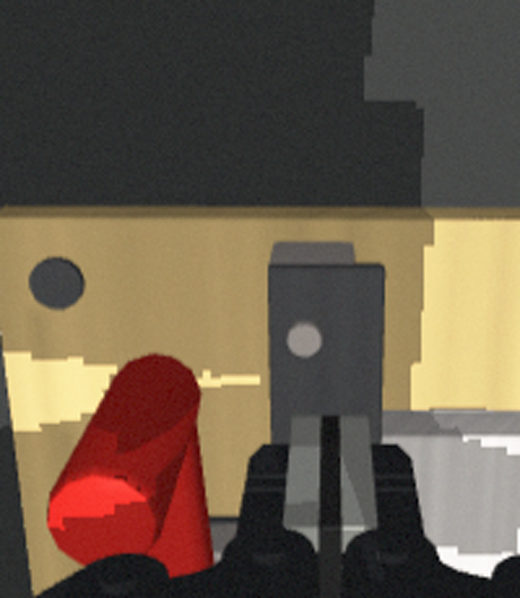

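```bash
python3 -m handwheel '[{"tx":0,"ty":-0.018,"tz":0,"ax":0,"ay":0,"az":0,"fingers":0},{"tx":-0.003,"ty":-0.028,"tz":0,"ax":0,"ay":0,"az":0,"fingers":0},{"tx":-0.006,"ty":-0.039,"tz":0,"ax":0,"ay":0,"az":0,"fingers":0},{"tx":-0.007,"ty":-0.05,"tz":0,"ax":0,"ay":0,"az":0,"fingers":0},{"tx":-0.007,"ty":-0.061,"tz":0,"ax":0,"ay":0,"az":0,"fingers":0},{"tx":-0.006,"ty":-0.082,"tz":0,"ax":0,"ay":0,"az":0,"fingers":0},{"tx":-0.001,"ty":-0.103,"tz":0,"ax":0,"ay":0,"az":0,"fingers":0}]'
python3 - <<'E'
from h import *
cv2.imwrite("pics/w5.png",wsnap()["color"])
E
```

```text
time: 3.55
position: [475.5, -63.1, 59.4]
orientation: [-0.001, 1.0, 0.005, 0.004]
ft_force: [10.9, 23.2, 0.7]
gripper_width: 0.001
```

View pics/w5.png

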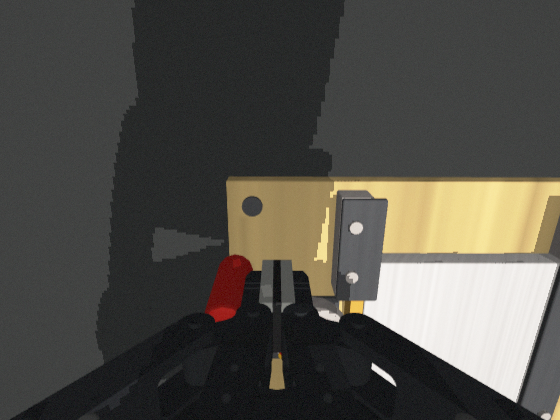

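```bash
python3 -m handwheel '[{"tx":0.004,"ty":-0.010,"tz":0,"ax":0,"ay":0,"az":0,"fingers":0},{"tx":0.009,"ty":-0.021,"tz":0,"ax":0,"ay":0,"az":0,"fingers":0},{"tx":0.014,"ty":-0.031,"tz":0,"ax":0,"ay":0,"az":0,"fingers":0},{"tx":0.019,"ty":-0.040,"tz":0,"ax":0,"ay":0,"az":0,"fingers":0},{"tx":0.026,"ty":-0.049,"tz":0,"ax":0,"ay":0,"az":0,"fingers":0},{"tx":0.033,"ty":-0.057,"tz":0,"ax":0,"ay":0,"az":0,"fingers":0}]'
python3 - <<'E'
from h import *
cv2.imwrite("pics/w6.png",wsnap()["color"]);crop(cams.snapshot("top"),220,120,340,250,4.6,"pics/t6.png")
E
```

```text
time: 4.35
position: [488.6, -95.3, 57.9]
orientation: [0.0, 1.0, 0.001, -0.001]
ft_force: [-0.9, 3.0, -0.4]
gripper_width: -0.001
```

View pics/w6.png

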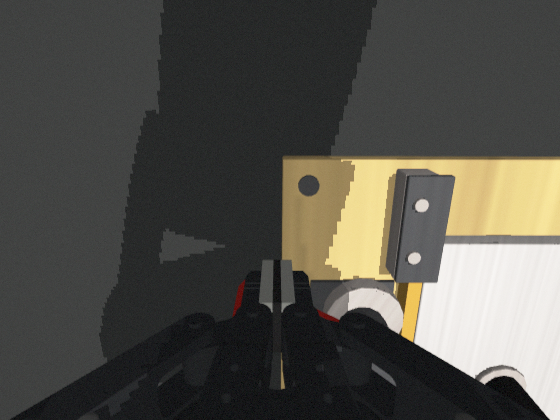

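View pics/t6.png

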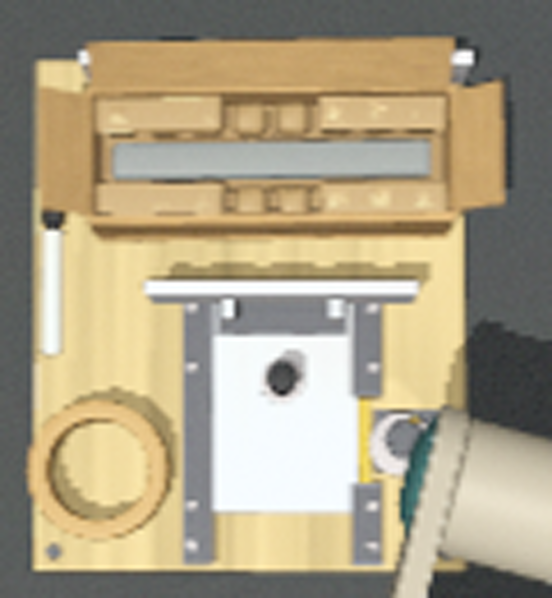

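```bash
python3 -m handwheel '[{"tx":0.016,"ty":-0.015,"tz":0,"ax":0,"ay":0,"az":0,"fingers":0},{"tx":0.034,"ty":-0.027,"tz":0,"ax":0,"ay":0,"az":0,"fingers":0},{"tx":0.053,"ty":-0.036,"tz":0,"ax":0,"ay":0,"az":0,"fingers":0},{"tx":0.074,"ty":-0.042,"tz":0,"ax":0,"ay":0,"az":0,"fingers":0},{"tx":0.095,"ty":-0.045,"tz":0,"ax":0,"ay":0,"az":0,"fingers":0},{"tx":0.117,"ty":-0.045,"tz":0,"ax":0,"ay":0,"az":0,"fingers":0},{"tx":0.138,"ty":-0.042,"tz":0,"ax":0,"ay":0,"az":0,"fingers":0},{"tx":0.159,"ty":-0.036,"tz":0,"ax":0,"ay":0,"az":0,"fingers":0},{"tx":0.178,"ty":-0.026,"tz":0,"ax":0,"ay":0,"az":0,"fingers":0},{"tx":0.196,"ty":-0.014,"tz":0,"ax":0,"ay":0,"az":0,"fingers":0},{"tx":0.212,"ty":0.001,"tz":0,"ax":0,"ay":0,"az":0,"fingers":0}]'
python3 - <<'E'
from h import *
cv2.imwrite("pics/w7.png",wsnap()["color"]);crop(cams.snapshot("top"),220,120,340,250,4.6,"pics/t7.png")
E
```

```text
time: 5.82
position: [595.7, -94.9, 58.2]
orientation: [0.0, 1.0, -0.0, -0.0]
ft_force: [-3.2, -1.4, 0.1]
gripper_width: 0.002
```

View pics/w7.png

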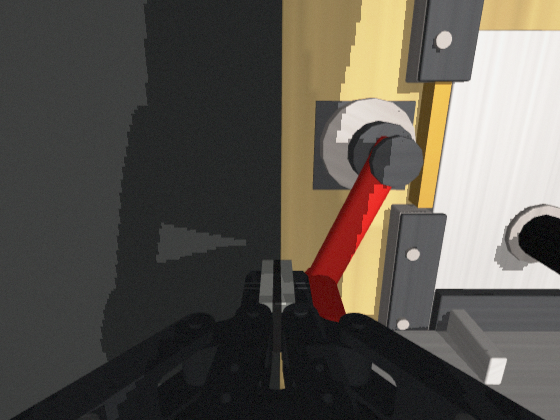

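View pics/t7.png

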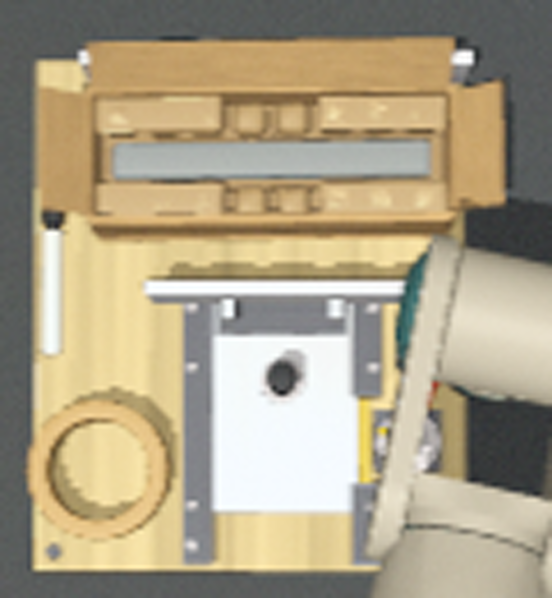

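```bash
python3 -m handwheel '[{"tx":0.013,"ty":0.017,"tz":0,"ax":0,"ay":0,"az":0,"fingers":0},{"tx":0.024,"ty":0.036,"tz":0,"ax":0,"ay":0,"az":0,"fingers":0},{"tx":0.029,"ty":0.048,"tz":0,"ax":0,"ay":0,"az":0,"fingers":0},{"tx":0.029,"ty":0.048,"tz":0,"ax":0,"ay":0,"az":0,"fingers":0}]'
python3 - <<'E'
from h import *
d=wsnap();cv2.imwrite("pics/w8.png",d["color"])
E
```

```text
time: 6.42
position: [610.1, -70.3, 58.5]
orientation: [-0.0, 1.0, 0.0, 0.0]
ft_force: [0.4, 0.5, -0.6]
gripper_width: 0.003
```

View pics/w8.png

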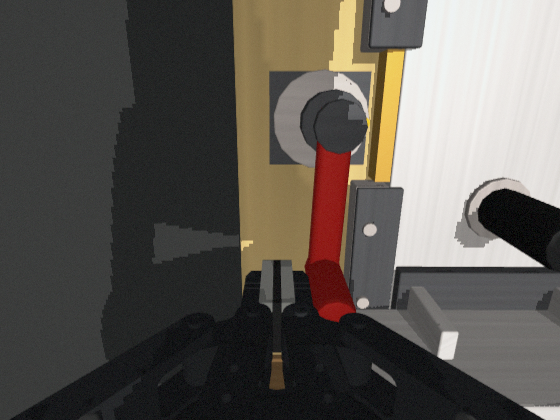

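```bash
python3 -m handwheel '[{"tx":0.002,"ty":0.006,"tz":0,"ax":0,"ay":0,"az":0,"fingers":0},{"tx":0.003,"ty":0.012,"tz":0,"ax":0,"ay":0,"az":0,"fingers":0},{"tx":0.003,"ty":0.012,"tz":0,"ax":0,"ay":0,"az":0,"fingers":0}]'
```

```text
time: 6.85
position: [610.8, -66.9, 58.4]
orientation: [0.001, 1.0, -0.002, -0.0]
ft_force: [-2.8, -8.4, 0.4]
gripper_width: -0.001
```

```bash
python3 -m handwheel '[{"tx":0.001,"ty":0.004,"tz":0,"ax":0,"ay":0,"az":0,"fingers":0},{"tx":0.001,"ty":0.004,"tz":0,"ax":0,"ay":0,"az":0,"fingers":0}]'
python3 -m handwheel '[{"tx":0,"ty":0.004,"tz":0,"ax":0,"ay":0,"az":0,"fingers":0},{"tx":0,"ty":0.004,"tz":0,"ax":0,"ay":0,"az":0,"fingers":0}]'
python3 - <<'E'
from h import *
d=wsnap();cv2.imwrite("pics/w9.png",d["color"])
E
```

```text
time: 7.1
position: [610.9, -66.6, 58.3]
orientation: [0.002, 1.0, -0.003, -0.001]
ft_force: [-3.9, -14.3, 1.8]
gripper_width: -0.001
time: 7.35
position: [610.9, -66.2, 58.4]
orientation: [0.002, 1.0, -0.004, -0.001]
ft_force: [-5.5, -19.4, 0.4]
gripper_width: -0.003
```

View pics/w9.png

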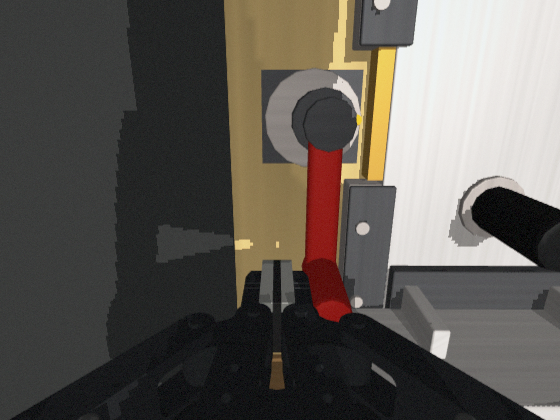

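```bash
python3 -m handwheel '[{"tx":0,"ty":-0.03,"tz":0,"ax":0,"ay":0,"az":0,"fingers":0},{"tx":0,"ty":-0.03,"tz":0.1,"ax":0,"ay":0,"az":0,"fingers":0},{"tx":0,"ty":-0.03,"tz":0.18,"ax":0,"ay":0,"az":0,"fingers":0},{"tx":-0.133,"ty":0.07,"tz":0.18,"ax":0,"ay":0,"az":0,"fingers":0},{"tx":-0.133,"ty":0.219,"tz":0.18,"ax":0,"ay":0,"az":0,"fingers":0},{"tx":-0.133,"ty":0.219,"tz":0.18,"ax":0,"ay":0,"az":0,"fingers":0},{"tx":-0.133,"ty":0.219,"tz":0.18,"ax":0,"ay":0,"az":0,"fingers":0}]'
python3 - <<'E'
from h import *
cv2.imwrite("pics/w10.png",wsnap()["color"]);crop(cams.snapshot("top"),220,120,340,250,4.6,"pics/t10.png")
crop(cams.snapshot("side"),165,165,320,280,5,"pics/s10.png")
E
```

```text
time: 8.28
position: [545.0, 50.2, 148.7]
orientation: [-0.001, 1.0, 0.0, 0.0]
ft_force: [-0.3, -1.2, 0.2]
gripper_width: 0.003
```

View pics/w10.png

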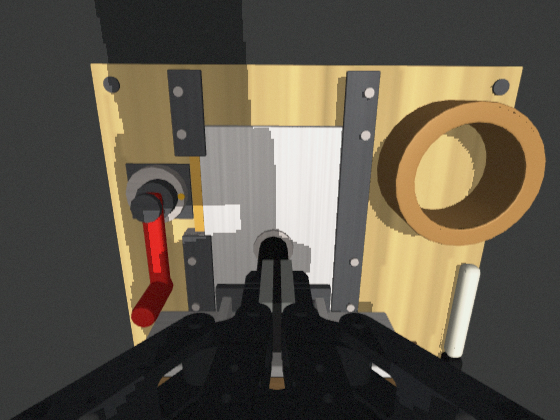

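View pics/s10.png

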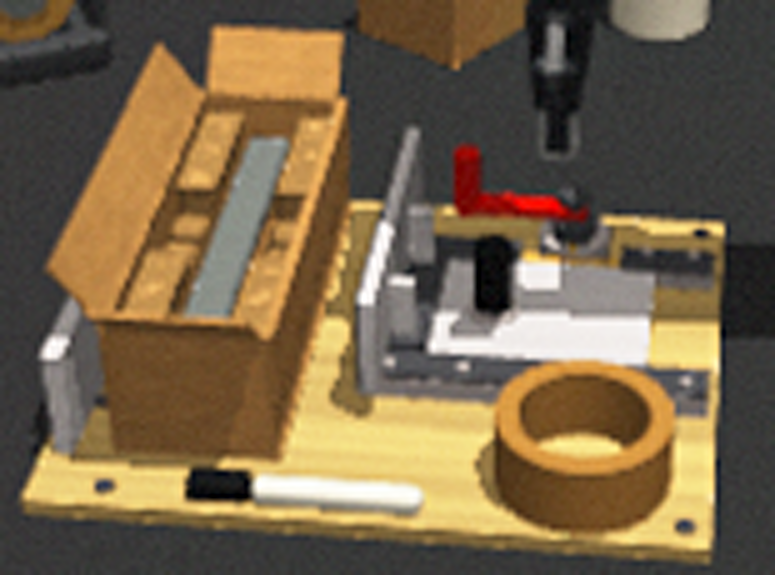

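```bash
python3 - <<'E'
from h import *
d=wsnap();print(ray(d,146,317,88),d["extrinsics"][:3,3])
E
python3 -m handwheel '[{"tx":0,"ty":0,"tz":-0.1,"ax":0,"ay":0,"az":0,"fingers":0},{"tx":0,"ty":0,"tz":-0.19,"ax":0,"ay":0,"az":0,"fingers":0},{"tx":0,"ty":0,"tz":-0.197,"ax":0,"ay":0,"az":0,"fingers":0},{"tx":0.008,"ty":0,"tz":-0.197,"ax":0,"ay":0,"az":0,"fingers":0},{"tx":0.016,"ty":0,"tz":-0.197,"ax":0,"ay":0,"az":0,"fingers":0},{"tx":0.026,"ty":0,"tz":-0.197,"ax":0,"ay":0,"az":0,"fingers":0},{"tx":0.036,"ty":0,"tz":-0.197,"ax":0,"ay":0,"az":0,"fingers":0},{"tx":0.046,"ty":0,"tz":-0.197,"ax":0,"ay":0,"az":0,"fingers":0}]'
```

```text
[610.91010519 -43.79576771  88.        ] [463.30751774  48.5232136  290.30635298]
time: 9.48
position: [568.2, 48.4, 50.1]
orientation: [0.0, 1.0, 0.0, -0.0]
ft_force: [-3.9, -0.2, 2.7]
gripper_width: 0.0
```

```bash
python3 -m handwheel '[{"tx":0.01,"ty":0,"tz":0,"ax":0,"ay":0,"az":0,"fingers":0},{"tx":0.02,"ty":0,"tz":0,"ax":0,"ay":0,"az":0,"fingers":0},{"tx":0.03,"ty":0,"tz":0,"ax":0,"ay":0,"az":0,"fingers":0},{"tx":0.04,"ty":0,"tz":0,"ax":0,"ay":0,"az":0,"fingers":0},{"tx":0.05,"ty":0,"tz":0,"ax":0,"ay":0,"az":0,"fingers":0},{"tx":0.06,"ty":0,"tz":0,"ax":0,"ay":0,"az":0,"fingers":0}]'
python3 - <<'E'
from h import *
crop(cams.snapshot("side"),165,165,320,280,5,"pics/s11.png")
E
```

```text
time: 10.22
position: [598.5, 48.3, 49.8]
orientation: [0.0, 1.0, -0.0, -0.0]
ft_force: [-3.6, -1.1, 2.0]
gripper_width: 0.002
```

View pics/s11.png

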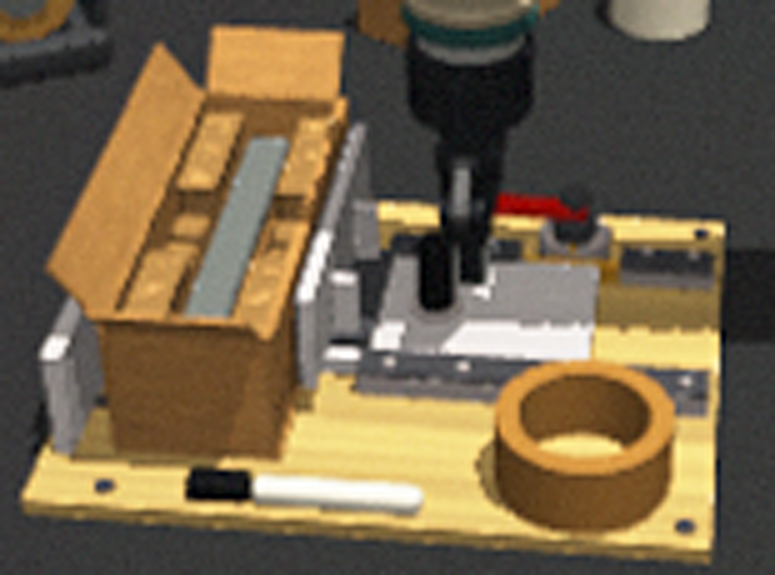

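```bash
python3 -m handwheel '[{"tx":0.008,"ty":0,"tz":0,"ax":0,"ay":0,"az":0,"fingers":0},{"tx":0.016,"ty":0,"tz":0,"ax":0,"ay":0,"az":0,"fingers":0},{"tx":0.024,"ty":0,"tz":0,"ax":0,"ay":0,"az":0,"fingers":0},{"tx":0.032,"ty":0,"tz":0,"ax":0,"ay":0,"az":0,"fingers":0},{"tx":0.038,"ty":0,"tz":0,"ax":0,"ay":0,"az":0,"fingers":0}]'
python3 -m handwheel '[{"tx":0.004,"ty":0,"tz":0,"ax":0,"ay":0,"az":0,"fingers":0},{"tx":0.008,"ty":0,"tz":0,"ax":0,"ay":0,"az":0,"fingers":0}]'
python3 - <<'E'
from h import *
crop(cams.snapshot("side"),165,165,320,280,5,"pics/s12.png")
crop(cams.snapshot("top"),220,120,340,250,4.6,"pics/t12.png")
E
```

```text
time: 10.9
position: [616.8, 48.4, 49.7]
orientation: [0.0, 1.0, -0.0, -0.001]
ft_force: [-6.7, -1.1, 3.0]
gripper_width: -0.002
time: 11.15
position: [620.7, 48.4, 49.7]
orientation: [0.0, 1.0, -0.0, -0.001]
ft_force: [-6.5, -0.4, 4.0]
gripper_width: 0.001
```

View pics/s12.png

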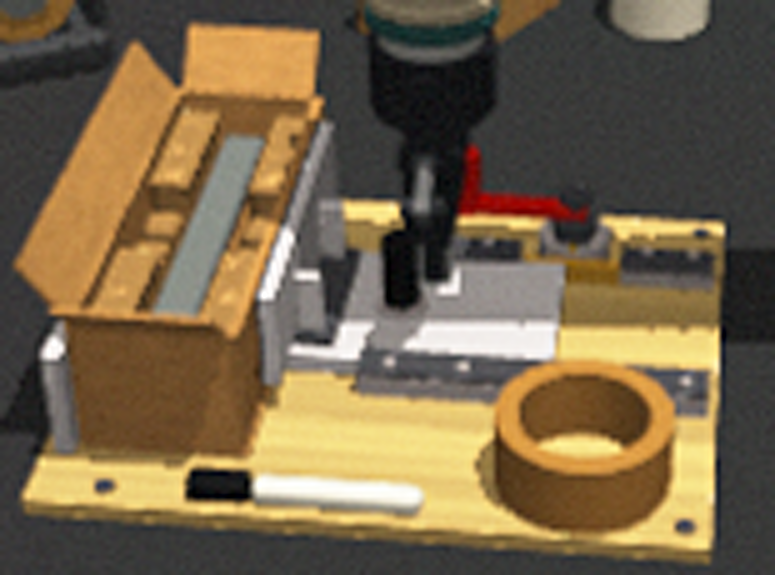

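View pics/t12.png

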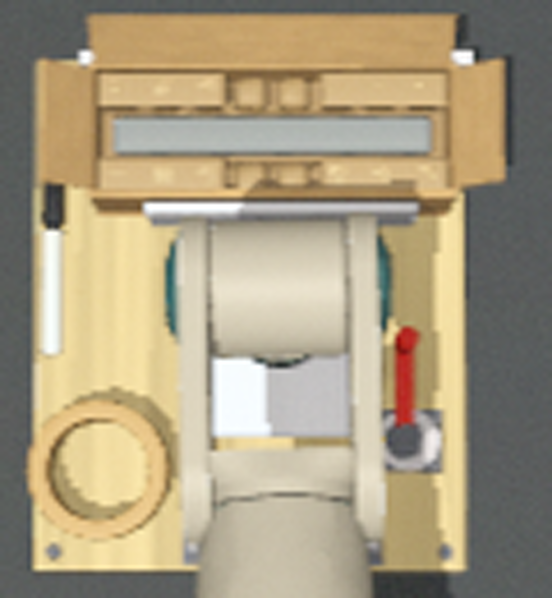

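```bash
python3 -m handwheel '[{"tx":0.002,"ty":0,"tz":0,"ax":0,"ay":0,"az":0,"fingers":0},{"tx":0.004,"ty":0,"tz":0,"ax":0,"ay":0,"az":0,"fingers":0}]'
python3 -m handwheel '[{"tx":0.002,"ty":0,"tz":0,"ax":0,"ay":0,"az":0,"fingers":0},{"tx":0.004,"ty":0,"tz":0,"ax":0,"ay":0,"az":0,"fingers":0}]'
python3 -m handwheel '[{"tx":0.002,"ty":0,"tz":0,"ax":0,"ay":0,"az":0,"fingers":0}]'
```

```text
time: 11.5
position: [622.7, 48.3, 49.7]
orientation: [0.0, 1.0, -0.0, -0.001]
ft_force: [-6.7, -0.5, 3.6]
gripper_width: 0.001
time: 11.75
position: [623.1, 48.3, 49.7]
orientation: [0.0, 1.0, -0.0, -0.003]
ft_force: [-19.6, -1.8, 10.8]
gripper_width: -0.001
time: 11.88
position: [623.0, 48.4, 49.7]
orientation: [0.0, 1.0, -0.0, -0.005]
ft_force: [-25.8, -1.7, 14.2]
gripper_width: -0.003
```

```bash
python3 -m handwheel '[{"tx":-0.006,"ty":0,"tz":0,"ax":0,"ay":0,"az":0,"fingers":0},{"tx":-0.05,"ty":0,"tz":0,"ax":0,"ay":0,"az":0,"fingers":0},{"tx":-0.1,"ty":0,"tz":0.1,"ax":0,"ay":0,"az":0,"fingers":0},{"tx":-0.2,"ty":0,"tz":0.2,"ax":0,"ay":0,"az":0,"fingers":0},{"tx":-0.3,"ty":0,"tz":0.2,"ax":0,"ay":0,"az":0,"fingers":0},{"tx":-0.4,"ty":0,"tz":0.2,"ax":0,"ay":0,"az":0,"fingers":0},{"tx":-0.4,"ty":0,"tz":0.2,"ax":0,"ay":0,"az":0,"fingers":0}]'
python3 - <<'E'
from h import *
cv2.imwrite("pics/w13.png",wsnap()["color"])
crop(cams.snapshot("side"),165,165,320,280,5,"pics/s13.png")
crop(cams.snapshot("top"),220,120,340,250,4.6,"pics/t13.png")
E
```

```text
time: 12.75
position: [424.2, 48.7, 149.7]
orientation: [0.0, 1.0, 0.0, 0.001]
ft_force: [0.3, -0.4, 0.2]
gripper_width: -0.001
```

View pics/s13.png

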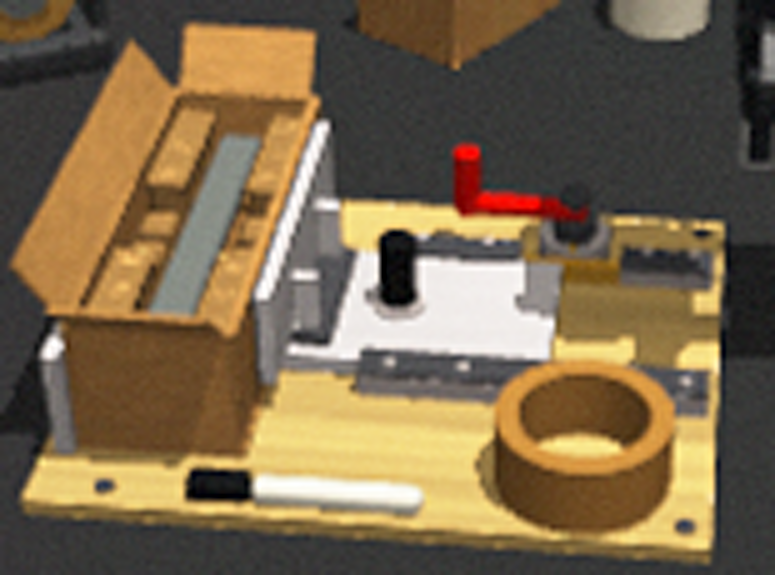

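View pics/t13.png

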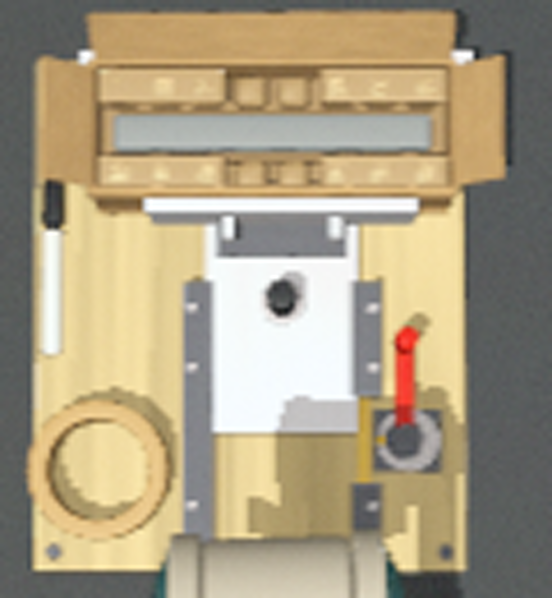

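Run:
```python
from h import *
d=cams.snapshot("top");s=cams.snapshot("side")
print("post top",ray(d,*cp(283,297),79)-[641.6,48.4,0]); 
print("post side",ray(s,165+398/5-.5,165+236/5-.5,79)-[641.6,48.4,0])
print("carton rear top edge L/R",ray(d,*cp(97,190),102)-[641.6,48.4,0],ray(d,*cp(452,190),102)-[641.6,48.4,0])
print("fence top front L/R",ray(d,*cp(145,198),100)-[641.6,48.4,0],ray(d,*cp(418,198),100)-[641.6,48.4,0])
```

```text
post top [ 2.94607752 -1.72919476 79.        ]
post side [ 3.43469439 -2.57290034 79.        ]
carton rear top edge L/R [ 79.30308091 133.53268961 102.        ] [  78.04885476 -124.9989655   102.        ]
fence top front L/R [ 73.58153397  98.64927975 100.        ] [  72.62582248 -100.37140974  100.        ]
```

Run:
```python
from h import *
d=cams.snapshot("top");im=d["color"][125:175,230:330]
cv2.imwrite("pics/t14.png",cv2.resize(im,None,fx=8,fy=8,interpolation=cv2.INTER_CUBIC))
```

```text
(no output)
```

View pics/t14.png

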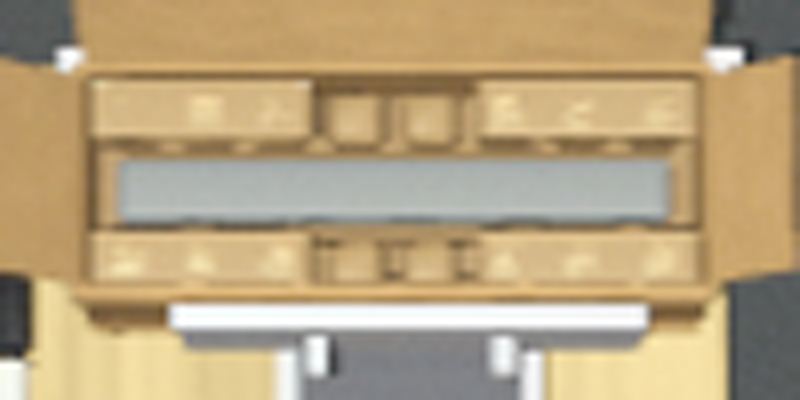

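```bash
python3 -m handwheel '[{"tx":0.1,"ty":-0.04,"tz":0,"ax":0,"ay":0,"az":0,"fingers":0},{"tx":0.22,"ty":-0.08,"tz":0,"ax":0,"ay":0,"az":0,"fingers":0},{"tx":0.34,"ty":-0.12,"tz":0,"ax":0,"ay":0,"az":0,"fingers":0},{"tx":0.362,"ty":-0.127,"tz":0,"ax":0,"ay":0,"az":0,"fingers":0},{"tx":0.362,"ty":-0.127,"tz":0,"ax":0,"ay":0,"az":0,"fingers":0},{"tx":0.362,"ty":-0.127,"tz":-0.1,"ax":0,"ay":0,"az":0,"fingers":0},{"tx":0.362,"ty":-0.127,"tz":-0.182,"ax":0,"ay":0,"az":0,"fingers":0},{"tx":0.362,"ty":-0.127,"tz":-0.182,"ax":0,"ay":0,"az":0,"fingers":0}]'
python3 - <<'E'
from h import *
P=np.array([541.6,-45.9]);C=np.array([607,-15.1])
for f in np.arange(3.45,0.2,-.15):
    t=P+72*np.array([-np.cos(f),-np.sin(f)]);print(round(f,2),t.round(1),((t-C)/500).round(3))
cv2.imwrite("pics/w15.png",wsnap()["color"])
E
```

```text
time: 14.05
position: [604.5, -14.5, 55.5]
orientation: [0.0, 1.0, 0.0, -0.004]
ft_force: [0.5, 1.0, 0.8]
gripper_width: 0.001
3.45 [610.2 -24. ] [ 0.006 -0.018]
3.3 [612.7 -34.5] [ 0.011 -0.039]
3.15 [613.6 -45.3] [ 0.013 -0.06 ]
3.0 [612.9 -56.1] [ 0.012 -0.082]
2.85 [610.6 -66.6] [ 0.007 -0.103]
2.7 [606.7 -76.7] [-0.001 -0.123]
2.55 [601.4 -86.1] [-0.011 -0.142]
2.4 [594.7 -94.5] [-0.025 -0.159]
2.25 [ 586.8 -101.9] [-0.04  -0.174]
2.1 [ 577.9 -108.1] [-0.058 -0.186]
1.95 [ 568.3 -112.8] [-0.077 -0.195]
1.8 [ 558. -116.] [-0.098 -0.202]
1.65 [ 547.3 -117.7] [-0.119 -0.205]
1.5 [ 536.5 -117.7] [-0.141 -0.205]
1.35 [ 525.8 -116.2] [-0.162 -0.202]
1.2 [ 515.5 -113. ] [-0.183 -0.196]
1.05 [ 505.8 -108.4] [-0.202 -0.187]
0.9 [ 496.8 -102.3] [-0.22  -0.174]
0.75 [488.9 -95. ] [-0.236 -0.16 ]
0.6 [482.2 -86.6] [-0.25  -0.143]
0.45 [476.8 -77.2] [-0.26  -0.124]
0.3 [472.8 -67.2] [-0.268 -0.104]
```

View pics/w15.png

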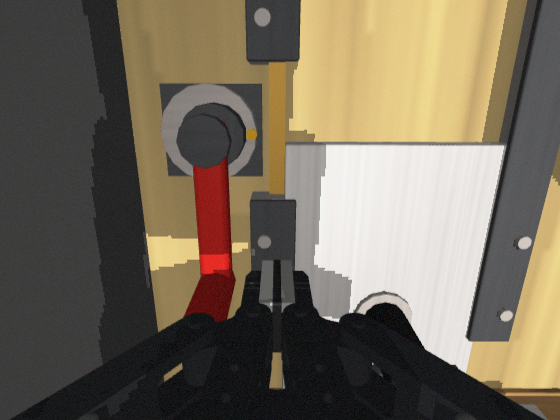

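```bash
python3 -m handwheel '[{"tx":0.006,"ty":-0.018,"tz":0,"ax":0,"ay":0,"az":0,"fingers":0},{"tx":0.010,"ty":-0.029,"tz":0,"ax":0,"ay":0,"az":0,"fingers":0},{"tx":0.011,"ty":-0.039,"tz":0,"ax":0,"ay":0,"az":0,"fingers":0},{"tx":0.013,"ty":-0.06,"tz":0,"ax":0,"ay":0,"az":0,"fingers":0},{"tx":0.012,"ty":-0.082,"tz":0,"ax":0,"ay":0,"az":0,"fingers":0},{"tx":0.007,"ty":-0.103,"tz":0,"ax":0,"ay":0,"az":0,"fingers":0},{"tx":-0.001,"ty":-0.123,"tz":0,"ax":0,"ay":0,"az":0,"fingers":0},{"tx":-0.011,"ty":-0.142,"tz":0,"ax":0,"ay":0,"az":0,"fingers":0},{"tx":-0.025,"ty":-0.159,"tz":0,"ax":0,"ay":0,"az":0,"fingers":0},{"tx":-0.04,"ty":-0.174,"tz":0,"ax":0,"ay":0,"az":0,"fingers":0},{"tx":-0.058,"ty":-0.186,"tz":0,"ax":0,"ay":0,"az":0,"fingers":0}]'
python3 - <<'E'
from h import *
cv2.imwrite("pics/w16.png",wsnap()["color"])
E
```

```text
time: 15.48
position: [577.8, -108.8, 59.0]
orientation: [0.0, 1.0, -0.0, 0.0]
ft_force: [1.6, 0.8, -0.6]
gripper_width: -0.001
```

View pics/w16.png

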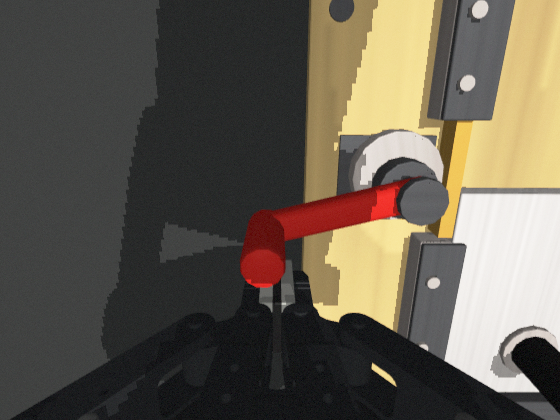

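```bash
python3 -m handwheel '[{"tx":-0.019,"ty":-0.009,"tz":0,"ax":0,"ay":0,"az":0,"fingers":0},{"tx":-0.04,"ty":-0.016,"tz":0,"ax":0,"ay":0,"az":0,"fingers":0},{"tx":-0.061,"ty":-0.019,"tz":0,"ax":0,"ay":0,"az":0,"fingers":0},{"tx":-0.083,"ty":-0.019,"tz":0,"ax":0,"ay":0,"az":0,"fingers":0},{"tx":-0.104,"ty":-0.016,"tz":0,"ax":0,"ay":0,"az":0,"fingers":0},{"tx":-0.125,"ty":-0.010,"tz":0,"ax":0,"ay":0,"az":0,"fingers":0},{"tx":-0.144,"ty":-0.001,"tz":0,"ax":0,"ay":0,"az":0,"fingers":0},{"tx":-0.162,"ty":0.012,"tz":0,"ax":0,"ay":0,"az":0,"fingers":0},{"tx":-0.17,"ty":0.019,"tz":0,"ax":0,"ay":0,"az":0,"fingers":0},{"tx":-0.178,"ty":0.026,"tz":0,"ax":0,"ay":0,"az":0,"fingers":0}]'
python3 - <<'E'
from h import *
cv2.imwrite("pics/w17.png",wsnap()["color"])
crop(cams.snapshot("top"),220,120,340,250,4.6,"pics/t17.png")
E
```

```text
time: 16.77
position: [491.3, -94.3, 59.2]
orientation: [0.0, 1.0, 0.0, 0.004]
ft_force: [22.5, 2.9, -10.4]
gripper_width: 0.002
```

View pics/w17.png

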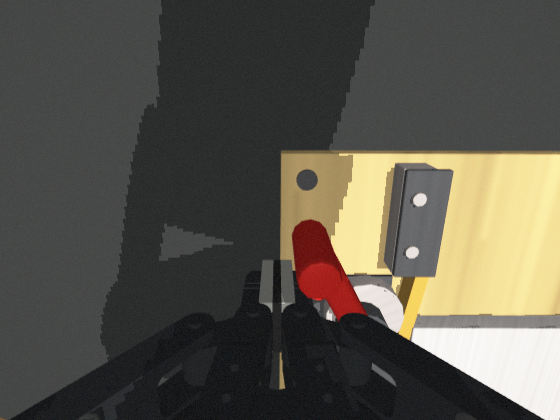

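View pics/t17.png

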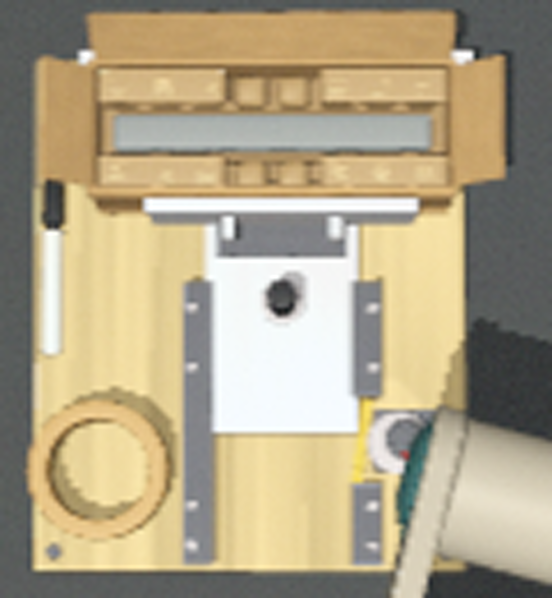

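```bash
python3 -m handwheel '[{"tx":0.012,"ty":-0.014,"tz":0,"ax":0,"ay":0,"az":0,"fingers":0},{"tx":0.004,"ty":-0.03,"tz":0,"ax":0,"ay":0,"az":0,"fingers":0},{"tx":-0.03,"ty":-0.03,"tz":0,"ax":0,"ay":0,"az":0,"fingers":0},{"tx":-0.03,"ty":-0.02,"tz":0,"ax":0,"ay":0,"az":0,"fingers":0},{"tx":-0.03,"ty":-0.008,"tz":0,"ax":0,"ay":0,"az":0,"fingers":0},{"tx":-0.032,"ty":0.004,"tz":0,"ax":0,"ay":0,"az":0,"fingers":0}]'
python3 - <<'E'
from h import *
cv2.imwrite("pics/w18.png",wsnap()["color"])
E
```

```text
time: 17.62
position: [472.1, -95.5, 58.9]
orientation: [0.001, 1.0, -0.003, -0.002]
ft_force: [-10.9, -16.0, 4.3]
gripper_width: -0.004
```

View pics/w18.png

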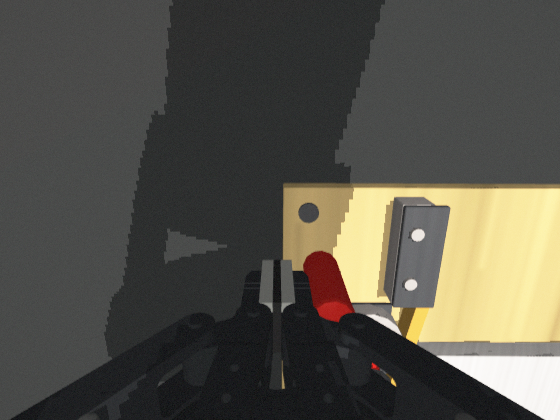

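```bash
python3 -m handwheel '[{"tx":-0.002,"ty":0.012,"tz":0,"ax":0,"ay":0,"az":0,"fingers":0},{"tx":-0.004,"ty":0.024,"tz":0,"ax":0,"ay":0,"az":0,"fingers":0},{"tx":-0.005,"ty":0.036,"tz":0,"ax":0,"ay":0,"az":0,"fingers":0},{"tx":-0.006,"ty":0.048,"tz":0,"ax":0,"ay":0,"az":0,"fingers":0},{"tx":-0.006,"ty":0.054,"tz":0,"ax":0,"ay":0,"az":0,"fingers":0},{"tx":-0.006,"ty":0.054,"tz":0,"ax":0,"ay":0,"az":0,"fingers":0}]'
python3 - <<'E'
from h import *
cv2.imwrite("pics/w19.png",wsnap()["color"])
E
```

```text
time: 18.42
position: [468.6, -67.9, 58.1]
orientation: [0.001, 1.0, -0.002, -0.003]
ft_force: [-8.0, -10.9, 1.1]
gripper_width: 0.003
```

View pics/w19.png

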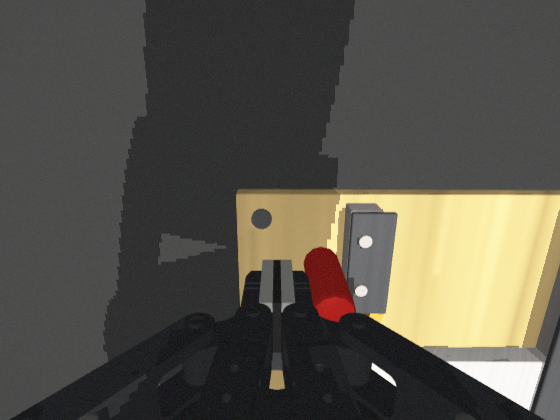

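Nearly home. I'll press on in small steps until the stop gives a clear force rise.

```bash
python3 -m handwheel '[{"tx":0,"ty":0.004,"tz":0,"ax":0,"ay":0,"az":0,"fingers":0},{"tx":0,"ty":0.006,"tz":0,"ax":0,"ay":0,"az":0,"fingers":0}]'
python3 -m handwheel '[{"tx":0,"ty":0.004,"tz":0,"ax":0,"ay":0,"az":0,"fingers":0},{"tx":0,"ty":0.004,"tz":0,"ax":0,"ay":0,"az":0,"fingers":0}]'
python3 -m handwheel '[{"tx":0,"ty":0.004,"tz":0,"ax":0,"ay":0,"az":0,"fingers":0},{"tx":0,"ty":0.004,"tz":0,"ax":0,"ay":0,"az":0,"fingers":0}]'
```

```text
time: 18.73
position: [468.5, -66.1, 58.2]
orientation: [0.001, 1.0, -0.003, -0.003]
ft_force: [-9.4, -21.2, 1.3]
gripper_width: -0.006
time: 18.98
position: [468.5, -65.9, 58.3]
orientation: [0.001, 1.0, -0.005, -0.003]
ft_force: [-9.8, -26.3, 1.2]
gripper_width: -0.002
time: 19.23
position: [468.4, -65.5, 58.4]
orientation: [0.002, 1.0, -0.007, -0.003]
ft_force: [-10.5, -34.4, 0.1]
gripper_width: 0.001
```

```bash
python3 -m handwheel '[{"tx":0,"ty":-0.05,"tz":0,"ax":0,"ay":0,"az":0,"fingers":0},{"tx":0,"ty":-0.06,"tz":0.1,"ax":0,"ay":0,"az":0,"fingers":0},{"tx":0,"ty":-0.06,"tz":0.2,"ax":0,"ay":0,"az":0,"fingers":0},{"tx":-0.1,"ty":-0.06,"tz":0.25,"ax":0,"ay":0,"az":0,"fingers":0},{"tx":-0.16,"ty":-0.06,"tz":0.25,"ax":0,"ay":0,"az":0,"fingers":0},{"tx":-0.16,"ty":-0.06,"tz":0.25,"ax":0,"ay":0,"az":0,"fingers":0}]'
python3 - <<'E'
from h import *
d=cams.snapshot("top");s=cams.snapshot("side")
crop(d,220,120,340,250,4.6,"pics/t20.png");crop(s,165,165,320,280,5,"pics/s20.png")
w=wsnap();cv2.imwrite("pics/w20.png",w["color"])
cv2.imwrite("pics/top20.png",d["color"])
E
```

```text
time: 19.98
position: [389.6, -88.9, 184.5]
orientation: [0.0, 1.0, -0.0, 0.001]
ft_force: [-0.1, -0.0, 0.1]
gripper_width: 0.002
```

View pics/t20.png

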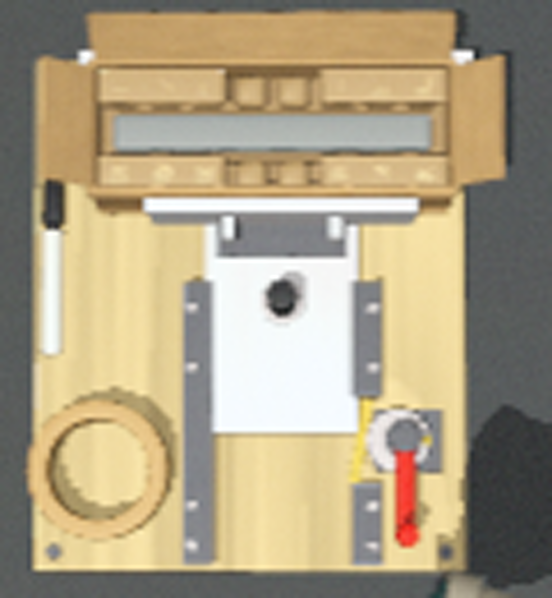

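View pics/s20.png

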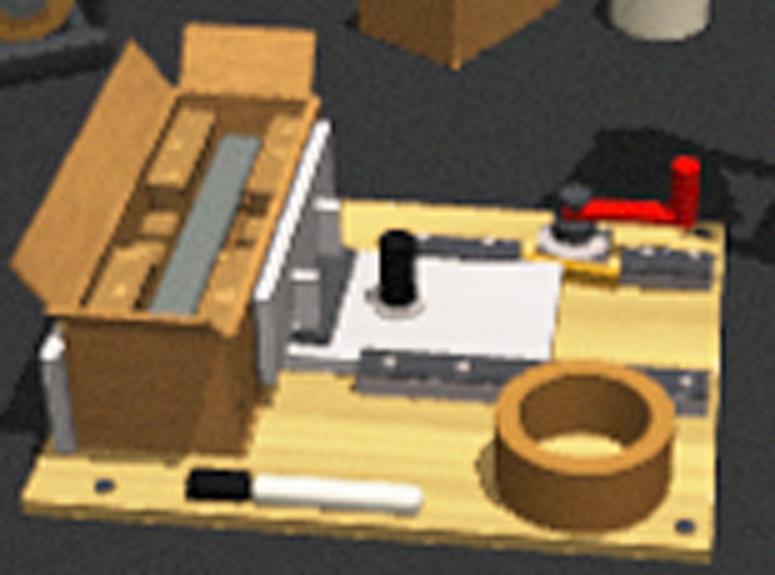

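View pics/w20.png

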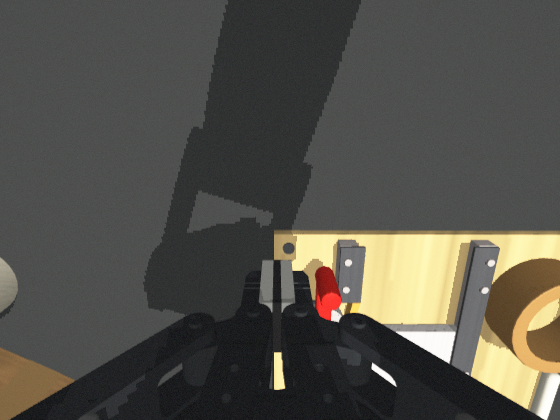

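Run:
```python
from h import *
d=cams.snapshot("top")
k=ray(d,*cp(407,535),88)[:2];print("lever angle",np.arctan2(-(k[1]+45.9),-(k[0]-541.6)))
a=cv2.imread("pics/top0.png").astype(int);b=d["color"].astype(int)
m=(abs(a-b).sum(2)>90).astype(np.uint8);n,l,st,c=cv2.connectedComponentsWithStats(m)
print([ (st[i].tolist()) for i in range(1,n) if st[i,4]>25])
print(robot.close_job())
```

```text
lever angle -0.03859939447023344
[[239, 122, 82, 7, 492], [229, 133, 10, 7, 52], [318, 132, 13, 7, 60], [241, 134, 77, 18, 764], [240, 152, 77, 10, 393], [229, 159, 5, 7, 33], [235, 159, 96, 34, 1567], [277, 196, 10, 10, 73], [315, 208, 46, 46, 1272], [266, 214, 32, 17, 538], [306, 219, 8, 20, 71], [156, 244, 208, 176, 13077], [105, 302, 55, 26, 359], [75, 305, 178, 115, 7005], [229, 353, 34, 34, 555], [254, 412, 13, 8, 69]]
the job is handed in; nothing more can be done
None
```

The carton is square and snug between the fences, the lever is back at its locked stop, and I handed the job in at about 20 s with the gripper clear of everything.

- **Release:** I pushed the red lever round to its released stop. The force rose with almost no movement, and the yellow dot faced the shoe.
- **Push:** I pushed the post forward at about 40 mm/s, then at 8 mm/s near the end. The finger stopped at x = 623 mm, where the force went from about 7 N to 26 N. That puts fence travel at about 69.5 mm if the finger is 22 mm thick there, against 70 mm for a seated carton. I then backed off.
- **Lock:** I swung the lever back until it was firmly against the locked stop, at about 34 N sideways (36 N in all).

**Last checks**
- From above, the lever points straight back: my reading was -0.04 rad, which is zero within picking error. The carton looks square.
- Neither the fence nor the carton appeared to move during locking.
- Comparing the top views before and after, the only changes on the jig and bench were the fence, carton and cam, plus the arm and its shadow.

**Things that disagreed or went wrong**
- The cameras put the post at 68–68.5 mm of travel, 1.5–2 mm short of 70. That is within the calibration error, and I trusted the force stop instead.
- While the cam was biting, the lever needed 20–25 N rather than the stated 10 N.
- I had to reposition the finger once partway through the locking swing.
- The brass shoe looks slightly tilted, because the carriage now covers only part of it. I did not test how firmly the fence is clamped, so as not to force it.
- The first move was refused for missing keys and did nothing.

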